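# Set out the standards station on the bench mat

### The job

Set out the station for making up standards on the grey mat, which has a row of three circles and a lone circle behind its middle: centre the beaker in the end circle of the row nearer the sealing-film carton, the brown bottle in the other end circle, the large white bottle between them in the middle circle, and the small white bottle in the lone circle behind it. Lay the timer face up, flat and centred on top of the carton. Keep the bottles and the beaker upright throughout, and leave the roll of tape and the little vial where they are.

Things in the scene. Friction and masses are not known exactly. Their poses are not given: they have to be found in the camera images.
- mat: Plain grey bench mat fixed to the bench, 180 mm (its x) by 270 mm (its y), 3 mm thick, with four printed circles (76 mm across, dark outline, flat, nothing stands up). Origin: centre of its underside. Circle centres in its frame (x, y in mm): row of three at (-45, 90), (-45, 0), (-45, -90), lone circle at (45, 0). Its x points away from the robot, y to the left, turned by up to 0.2 rad.
- film_box: Beige closed carton of sealing film, fixed to the bench, 110 mm (x) by 60 mm (y) by 58 mm high, flat top. It stands beyond the left or the right end of the mat (about 220 mm from the mat's centre along the mat's y). Origin: centre of its underside, z up.
- timer: Light grey square bench timer, 64 x 64 mm, 15 mm thick (18 mm with its buttons), lying face up; sides along its x and y. Grip it across two parallel sides. Origin: centre of its underside, z up.
- large_bottle: The larger white plastic bottle, red screw cap, 105 mm high, body 58 mm in diameter and straight sided from about 10 to 75 mm up. Origin: centre of its underside, z up.
- small_bottle: The smaller white plastic bottle, whitish screw cap, 82 mm high, body 43 mm in diameter, straight sided from about 8 to 58 mm up. Origin: centre of its underside, z up.
- brown_bottle: Brown bottle with a black screw cap, 88 mm high, body 48 mm in diameter, straight sided from about 8 to 63 mm up. Origin: centre of its underside, z up.
- beaker: Clear empty beaker, 67 mm high, 55 mm across at the rim and about 50 mm at the foot; grip it across the outside. Origin: centre of its underside, z up.
- tape_roll: Bystander: green roll of tape lying flat and loose beyond the end of the mat that is away from the carton, 68 mm in diameter, 19 mm high; not to be moved. Origin: centre of its underside, z up.
- vial: Bystander: little clear vial with a black cap, standing loose in front of the mat, 22 mm in diameter, 51 mm high; not to be moved. Origin: centre of its underside, z up.
Mind the look-alikes: they are no part of the job. Several things look just like the timer: the one meant starts nearest to the robot's base. What is shaped like the large_bottle but purple is not meant.

How it is judged:
At the end, for the whole second after the job is handed in: Beaker in the row's end circle on the carton's side, brown bottle in the other, large bottle in the middle, small bottle in the lone circle, each within 12 mm of centre along each mat axis; timer face up on the carton within 15 mm of centre along each axis; all upright (0.1 rad), released, at rest (x of large_bottle in the frame of mat between -0.057 and -0.033 m and y of large_bottle in the frame of mat between -0.012 and 0.012 m and z of large_bottle in the frame of mat between -0.001 and 0.007 m and x of small_bottle in the frame of mat between 0.033 and 0.057 m and y of small_bottle in the frame of mat between -0.012 and 0.012 m and z of small_bottle in the frame of mat between -0.001 and 0.007 m and ((y of film_box in the frame of mat above 0 m and (x of beaker in the frame of mat between -0.057 and -0.033 m and y of beaker in the frame of mat between 0.078 and 0.102 m and z of beaker in the frame of mat between -0.001 and 0.007 m) and (x of brown_bottle in the frame of mat between -0.057 and -0.033 m and y of brown_bottle in the frame of mat between -0.102 and -0.078 m and z of brown_bottle in the frame of mat between -0.001 and 0.007 m)) or (y of film_box in the frame of mat below 0 m and (x of beaker in the frame of mat between -0.057 and -0.033 m and y of beaker in the frame of mat between -0.102 and -0.078 m and z of beaker in the frame of mat between -0.001 and 0.007 m) and (x of brown_bottle in the frame of mat between -0.057 and -0.033 m and y of brown_bottle in the frame of mat between 0.078 and 0.102 m and z of brown_bottle in the frame of mat between -0.001 and 0.007 m))) and x of timer in the frame of film_box between -0.015 and 0.015 m and y of timer in the frame of film_box between -0.015 and 0.015 m and z of timer in the frame of film_box between 0.054 and 0.062 m and angle between each of large_bottle, beaker, brown_bottle, small_bottle, timer's own z axis and vertical below 0.1 rad and linear speed of each of large_bottle, beaker, brown_bottle, small_bottle, timer below 0.01 m/s and angular speed of each of large_bottle, beaker, brown_bottle, small_bottle, timer below 0.1 rad/s); the robot touches nothing.
It fails at once if the roll of tape or the vial is moved by more than 20 mm, or the vial is tipped (distance of any of tape_roll, vial from where it was at the start of the episode above 0.02 m or angle between vial's own z axis and vertical above 0.5 rad).
It fails at once if a bottle or the beaker is tipped by more than 0.6 rad (angle between any of large_bottle, beaker, brown_bottle, small_bottle's own z axis and vertical above 0.6 rad).
It also fails if it takes over 126 s, if anything falls off the work surface, if the arm or the gripper's body presses on something with over 40 N, if the wrist force passes 120 N, or if a joint passes its speed limit or range.

### The arm

A 7-joint arm with a two-finger parallel gripper is mounted at the origin on a cart in front of the work surface, level with it; the furniture and walls round the work are solid. World frame = base frame: x ahead of the robot, y to its left, z up, the work surface at z = 0. Lengths are in m, angles in rad, forces in N, time in s.
With the tool pointing down it reaches from about 0.35 to 0.9 m from the base axis. Payload 8.1 kg.
Tool frame: the origin (TCP) lies at the very end of the fingers, on their centre line; the grasp point (between the pads) lies 19 mm behind it; z points along the fingers, y is the line along which they close (so a half turn about z gives the same grasp; the last joint's range is limited). The gripper opens to 92 mm and grips with 3 to 60 N. Pads are 19 mm wide; open, the fingers measure 130 mm over their backs; the gripper's body (75 mm by 190 mm) begins 47 mm behind the grasp point.
Start: joints at [1.205, 0.434, 0.025, 1.573, -0.012, 1.134, -0.075], TCP at [0.162, -0.604, 0.227] pointing down, gripper open.
Joint ranges: [-2.62, 2.62], [-0.44, 2.09], [-1.27, 1.32], [0.08, 2.57], [-1.32, 4.46], [0.12, 2], [-2.74, 2.74]. Speed limits (rad/s): [2.22, 2.22, 3.01, 3.01, 3.14, 3.14, 3.14].

### API

Orientations are given as a rotation vector (axis times angle).
In Python, from cell import arm gives the robot as it stands.
- The arm moves only by the shell command python3 -m pendant 'ROWS' [FORCE]. ROWS is a JSON object of lists of equal length, an entry for each row: "slide": the shift along the tool's x, y, z in units of 0.3 m (1.0 is 0.3 m), a list of three; "dr": the turn, a rotation vector about the tool's x, y, z in units of 0.12 rad (1.0 is 0.12 rad), a list of three; "claw": the opening, from 0 (shut) to 1 (fully open). In form: {"slide": [[tx, ty, tz], ...], "dr": [[ax, ay, az], ...], "claw": [claw, ...]}. A call has 1 to 10 rows; each row shifts and turns the commanded pose from where the row before left it, along the tool's axes as they then stand; what a row does not reach is not made up. A row lasts 1/10 s, in which the tool goes at most 50 mm and 8.59 degrees, less where a joint would pass 70% of its speed; a pose out of reach is approached as far as the arm can. A call with a number of a shift or a turn outside -1 to 1 is refused whole. A call with a gripper value outside its range is refused whole. The fingers move at their own pace and stop on an object; FORCE is the grip in N (left out, the last holds). Time passes only in rows, so rows that do not move let the fingers close. It gives the time, the measured TCP pose, the force, the opening and the grip force at its end, in the units of the state.
- arm.observe(): the state, without advancing time (a new reading comes with each control period).
- arm.get_image(name): name is "scene" or "top" or "wrist"; returns the picture (400x640x3 uint8, red, green, blue); there is no depth.
- arm.calibration(name): a dict with "K" (3x3 intrinsics, pixels), "xyz" and "orientation" of the camera in the world. Camera axes: x right, y up, looking along -z (the intrinsics and any distortion apply to the point x, -y, -z); pixel columns grow to the right and rows downward; lengths in m; the calibration is good to about 2 mm. A picture is of the moment at which its call begins: read the wrist's pose just before it. calibration takes no time and is no camera call; for the wrist camera it gives the pose at the moment of the call.
- arm.sign_off(): hands the job in; it is judged then, once.
The state is a dict: "clock": time; "joints": joint angles; "dq": joint speeds; "joint_efforts": joint torques, N m; "position": TCP position; "ee_rot": TCP orientation; "force": force on the tool from outside, world axes, zero at the start; "ft_torque": the same for the moment, N m; "width": opening from 0.0 (shut) to 1.0 (fully open); "gripper_force": force on a finger pad.
Only numpy, scipy, OpenCV 4.12 (cv2) and the standard library are available. Lean on these libraries where they do the work, as an engineer would, in place of code of your own. Each camera call takes 0.05 s, during which the arm holds its last target. There are 200 camera calls.

## Working session

There is one attempt and no reset: what is moved stays moved. The work goes in short steps, Python scripts to look and compute and a shell command to move; the robot and the scene stay as the last step left them, time stands still between calls to the robot, and variables do not carry over. Pictures are saved under pics/ and viewed, at most 14 in all, crops included, and the job is handed in when it is done.

```bash
mkdir -p pics; ls
python3 - <<'E'
from cell import arm
import cv2,numpy as np
print(arm.observe())
for n in("scene","top","wrist"):
    c=arm.calibration(n);print(n,c)
    cv2.imwrite(f"pics/{n}0.png",arm.get_image(n)[:,:,::-1])
E
```

```text
pics
{'clock': 0.0, 'joints': array([ 1.20542463,  0.43526049,  0.02495698,  1.57411269, -0.01161304,
        1.1339905 , -0.07509102]), 'dq': array([ 0.00067906,  0.00139658,  0.00047979, -0.00078557,  0.00035147,
       -0.00100925, -0.00046103]), 'joint_efforts': array([-1.94440017e-04, -6.67859387e+01,  9.85161178e-01, -3.14466977e+01,
       -6.04598341e-02,  4.30716283e-02,  1.51643935e-04]), 'position': array([ 0.16217038, -0.60305428,  0.22591545]), 'ee_rot': array([-3.11295059e+00, -4.11285062e-01,  5.34831921e-04]), 'force': array([ 0.22958277, -0.05347527, -1.30613681]), 'ft_torque': array([ 0.00141812,  0.0222541 , -0.04349531]), 'gripper_force': 0.0, 'width': 1.001265329607697}
scene {'K': array([[454.38222429,   0.        , 318.58732786],
       [  0.        , 454.38222429, 194.83308597],
       [  0.        ,   0.        ,   1.        ]]), 'xyz': array([-0.36323093, -0.58427544,  0.72434614]), 'orientation': array([ 0.92879428, -0.48113429, -0.91834633])}
top {'K': array([[454.03779449,   0.        , 316.45045864],
       [  0.        , 454.03779449, 205.38690329],
       [  0.        ,   0.        ,   1.        ]]), 'xyz': array([0.40374869, 0.00845976, 1.51832715]), 'orientation': array([ 0.08384202, -0.05235811, -1.58300877])}
wrist {'K': array([[301.99185555,   0.        , 313.74827267],
       [  0.        , 301.99185555, 203.21914674],
       [  0.        ,   0.        ,   1.        ]]), 'xyz': array([ 0.24149361, -0.58211985,  0.38414847]), 'orientation': array([-0.25750235,  0.19856238, -1.29719457])}
```

View pics/top0.png

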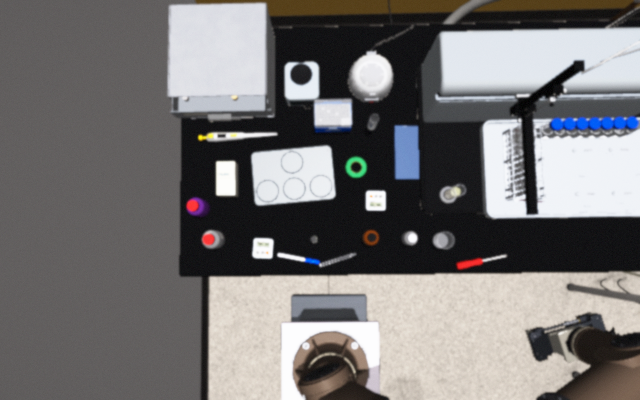

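View pics/scene0.png

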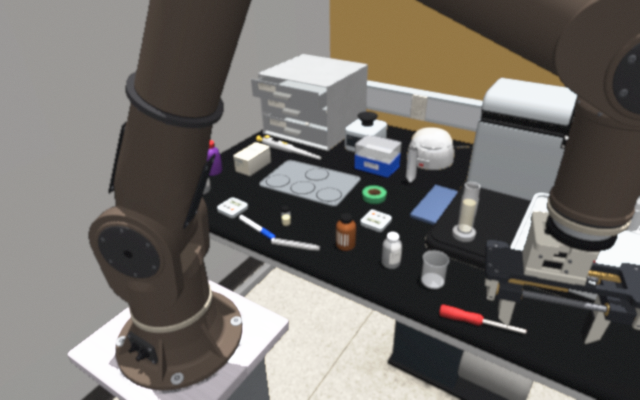

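The top view shows the carton at (226,178), left of the mat (293,175), so the beaker goes in the left end circle. The other positions are:
- Timers: (263,248) and (375,201).
- Large bottle: (211,240), with the purple decoy at (196,206).
- Brown bottle: (371,237).
- Small bottle: (410,238).
- Beaker: (443,240).
- Vial: (314,239).
- Tape: (356,167).

```bash
cat > h.py <<'E'
from cell import arm
import cv2,numpy as np
from scipy.spatial.transform import Rotation as R
def ray(c,uv,z):
    d=np.linalg.inv(c["K"])@[uv[0],uv[1],1.]
    d=R.from_rotvec(c["orientation"]).apply([d[0],-d[1],-d[2]])
    p=np.array(c["xyz"]);return p+d*(z-p[2])/d[2]
def proj(c,P):
    q=R.from_rotvec(c["orientation"]).inv().apply(np.array(P)-c["xyz"]);q=q*[1,-1,-1]
    q=c["K"]@q;return q[:2]/q[2]
E
python3 - <<'E'
from h import *
im=cv2.imread("pics/top0.png");hsv=cv2.cvtColor(im,cv2.COLOR_BGR2HSV);c=arm.calibration("top")
roi=np.zeros(im.shape[:2],np.uint8);roi[125:265,183:470]=1
m=(hsv[:,:,2]>55).astype(np.uint8)*roi
n,l,s,ce=cv2.connectedComponentsWithStats(m)
for i in range(1,n):
    if s[i,4]<25: continue
    cn=cv2.findContours((l==i).astype(np.uint8),0,2)[0][0]
    (a,b),(w,h),t=cv2.minAreaRect(cn)
    print(s[i],ce[i].round(1),"rect",round(a,1),round(b,1),round(w,1),round(h,1),round(t,1),"z0",ray(c,ce[i],0)[:2].round(3))
ys=slice(220,262)
cv2.imwrite("pics/t1.png",cv2.resize(im[130:265,183:463],None,fx=2.8,fy=2.8,interpolation=cv2.INTER_CUBIC)+30)
E
```

```text
[314 125  39   8 255] [331.9 127.9] rect 333.0 128.5 7.0 38.0 90.0 z0 [ 0.8   -0.018]
[367 125  10   6  42] [371.2 126.8] rect 371.5 127.5 5.0 9.0 90.0 z0 [ 0.801 -0.151]
[ 394  125   26   55 1402] [406.3 152.2] rect 406.5 152.0 54.0 25.0 90.0 z0 [ 0.712 -0.268]
[197 131  81  11 625] [232.8 135.5] rect 237.0 136.0 10.0 80.0 90.0 z0 [0.779 0.321]
[ 250  144   87   62 4600] [292.8 175. ] rect 292.7 175.0 56.0 83.0 84.8 z0 [0.64  0.117]
[345 156  23  23 351] [355.7 166.8] rect 356.0 167.0 22.0 22.0 90.0 z0 [ 0.665 -0.096]
[215 160  23  37 837] [226.  178.1] rect 226.0 178.0 36.0 22.0 90.0 z0 [0.633 0.344]
[439 183  28  21 404] [451.8 192.7] rect 451.9 191.6 18.4 27.9 55.0 z0 [ 0.572 -0.415]
[365 189  22  23 480] [375.4 200.2] rect 375.5 200.0 22.0 21.0 90.0 z0 [ 0.55 -0.16]
[186 197  23  19 347] [196.5 206.3] rect 197.0 206.0 18.0 22.0 90.0 z0 [0.538 0.443]
[201 229  23  20 359] [211.9 238.8] rect 212.0 238.5 19.0 22.0 90.0 z0 [0.428 0.39 ]
[363 230  16  16 166] [370.6 237.2] rect 370.5 237.5 15.0 15.0 90.0 z0 [ 0.427 -0.141]
[402 231  17  15 197] [410.  237.8] rect 410.0 238.0 14.0 16.0 90.0 z0 [ 0.423 -0.271]
[432 231  23  19 343] [443.4 239.9] rect 443.0 240.0 18.0 22.0 90.0 z0 [ 0.415 -0.381]
[311 235   7   9  47] [314. 239.] rect 314.0 239.0 6.0 8.0 0.0 z0 [0.423 0.048]
[251 237  24  23 493] [262.5 247.9] rect 262.5 248.0 22.0 23.0 90.0 z0 [0.396 0.22 ]
[276 252  81  13 460] [313.5 258.3] rect 316.0 258.0 12.0 80.0 90.0 z0 [0.359 0.05 ]
[456 259  14   6  63] [463.2 262.2] rect 462.5 261.5 5.0 13.0 90.0 z0 [ 0.341 -0.444]
```

View pics/t1.png

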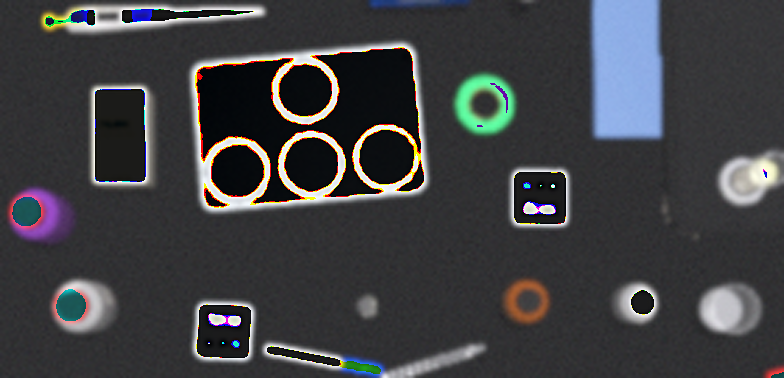

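The crop shows the four circles at about (237,171), (312,164), (386,158) and (305,90), and confirms the object layout. Next I'll compute world poses and cross-check them with the scene camera.

Run:
```python
from h import *
im=cv2.imread("pics/top0.png");c=arm.calibration("top");hsv=cv2.cvtColor(im,cv2.COLOR_BGR2HSV)
g=lambda a,b:(183+a/2.8-.3,130+b/2.8-.3)
# mat circles: holes inside bright mat
gray=cv2.cvtColor(im,cv2.COLOR_BGR2GRAY)
out={}
for n,a in dict(L=(237,171),M=(312,164),Rr=(386,158),B=(305,90)).items():
    u,v=g(*a);r=15
    x0,y0=int(u)-r,int(v)-r
    p=cv2.resize(gray[y0:y0+2*r,x0:x0+2*r],None,fx=4,fy=4,interpolation=cv2.INTER_CUBIC)
    h=cv2.HoughCircles(p,cv2.HOUGH_GRADIENT,1,200,param1=80,param2=8,minRadius=40,maxRadius=50)
    if h is None: print(n,"none");continue
    uv=h[0,0,:2]/4+[x0-.375,y0-.375];out[n]=ray(c,uv,.003)[:2];print(n,uv.round(1),out[n].round(4),h[0,0,2]/4)
for n,uv,z in [("large",g(71,305),.105),("small",g(643,302),.082),("brown",(370.6,237.2),.06),("beakerrim",(446.4,240),.067),("carton",(226,178),.058),("timer",(262.5,248),.015),("tape",(355.7,166.8),.019),("vial",(314,239),.03),("purple",g(27,212),.105)]:
    P=ray(c,uv,z);s=arm.calibration("scene")
    print(n,P[:2].round(4),"scene base",proj(s,[P[0],P[1],0]).round(1),"top",proj(s,[P[0],P[1],z]).round(1))
# edges of timer and carton
for bx in [(250,236,26,26),(213,158,28,42)]:
    x,y,w,h=bx;m=cv2.resize(gray[y:y+h,x:x+w],None,fx=8,fy=8,interpolation=cv2.INTER_CUBIC)
    k=cv2.findContours((m>100).astype(np.uint8),0,2)[0];k=max(k,key=cv2.contourArea)
    r=cv2.minAreaRect(k);print("rect",np.array(r[0])/8+[x-.44,y-.44],np.array(r[1])/8,r[2])
    z=.058 if x==213 else .015
    print([ray(c,q/8+[x-.44,y-.44],z)[:2].round(3).tolist() for q in cv2.boxPoints(r)])
cv2.imwrite("pics/s1.png",cv2.resize(cv2.imread("pics/scene0.png")[140:310,200:460],None,fx=3,fy=3,interpolation=cv2.INTER_CUBIC))
```

```text
L [268. 191.] [0.5864 0.2005] 10.825
M [293.8 187.8] [0.5961 0.1136] 11.975
Rr [321.5 185.2] [0.6032 0.0202] 10.9
B [290.8 159.2] [0.6934 0.123 ] 12.35
large [0.4273 0.3756] scene base [201.4 189.3] top [195.7 159. ]
small [ 0.4228 -0.2637] scene base [391.3 262.2] top [393.6 235. ]
brown [ 0.4259 -0.135 ] scene base [345.5 244. ] top [345.7 224.8]
beakerrim [ 0.4139 -0.3738] scene base [433.9 281.1] top [437.4 258.5]
carton [0.6245 0.3306] scene base [254.1 166.2] top [252.3 150.6]
timer [0.3956 0.2179] scene base [233.  209.3] top [232.3 204.9]
tape [ 0.6613 -0.0948] scene base [373.8 196.7] top [374.1 191.2]
vial [0.4229 0.0468] scene base [287.  222.7] top [286.3 213.6]
purple [0.5321 0.4261] scene base [213.5 170.7] top [208.6 141.7]
rect [262.43087631 247.86774117] [21.37411499 21.82831383] 4.085616588592529
[[0.363, 0.256], [0.435, 0.251], [0.429, 0.18], [0.357, 0.186]]
rect [225.6225 177.8725] [35.875 21.125] 90.0
[[0.685, 0.367], [0.684, 0.297], [0.566, 0.297], [0.567, 0.366]]
```

View pics/s1.png

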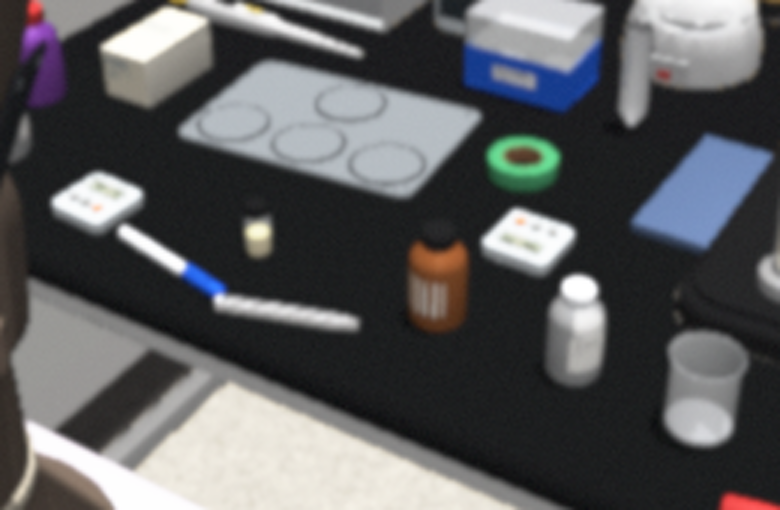

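The scene crop agrees with the estimates: small bottle's cap at (393,235.7), brown bottle's base at (345.7,244), beaker's foot at (433.3,281.7). I'll level the yaw and move above the beaker first.

```bash
python3 -m pendant '{"slide":[[0,0,0],[0,0,0],[0,0,0]],"dr":[[0,0,0.73],[0,0,0.73],[0,0,0.73]],"claw":[1,1,1]}' 20; python3 -m pendant '{"slide":[[0.105,-0.095,0],[0.105,-0.095,0],[0.105,-0.095,0],[0.105,-0.095,0],[0.105,-0.095,0],[0.105,-0.095,0],[0.105,-0.095,0],[0.105,-0.095,0],[0,0,0],[0,0,0]],"dr":[[0,0,0],[0,0,0],[0,0,0],[0,0,0],[0,0,0],[0,0,0],[0,0,0],[0,0,0],[0,0,0],[0,0,0]],"claw":[1,1,1,1,1,1,1,1,1,1]}'
python3 - <<'E'
from h import *
c=arm.calibration("wrist");im=arm.get_image("wrist");cv2.imwrite("pics/w1.png",im[:,:,::-1])
print(arm.observe()["position"],arm.observe()["ee_rot"],arm.observe()["joints"])
for n,p in dict(beaker=[.4139,-.3738],small=[.4228,-.2637],brown=[.4259,-.135]).items(): print(n,proj(c,p+[0]).round(),proj(c,p+[dict(beaker=.067,small=.082,brown=.088)[n]]).round())
E
```

```text
clock: 0.45
position: [0.1622, -0.6034, 0.2264]
ee_rot: [-3.141, 0.006, 0.0]
force: [0.5, -0.1, 0.4]
width: 1.002
gripper_force: 0.0
clock: 1.45
position: [0.415, -0.3746, 0.2265]
ee_rot: [-3.141, -0.004, 0.001]
force: [-0.6, -0.7, -0.6]
width: 1.0
gripper_force: 0.0
[ 0.41384279 -0.375921    0.22652705] [ 3.14135017e+00 -3.25928306e-06 -1.28019815e-03] [ 0.66695995  0.33036893 -0.03374291  1.73368074  0.01319048  1.07826643
 -0.94200118]
beaker [313. 176.] [313. 189.]
small [228. 169.] [206. 184.]
brown [127. 166.] [ 76. 182.]
```

View pics/w1.png

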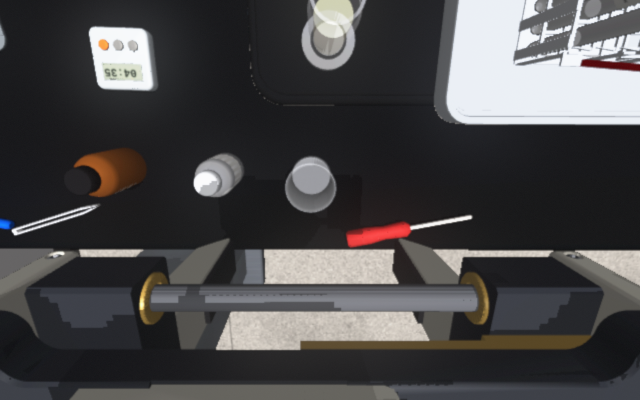

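The wrist view confirms the beaker, with its rim at (310,185) and foot at (313,176). The small bottle's cap is at (208,182) and the brown cap at (82,180). Picking up the beaker.

```bash
python3 -m pendant '{"slide":[[0.004,-0.007,0.12],[0,0,0.12],[0,0,0.12],[0,0,0.12],[0,0,0.12],[0,0,0.075],[0,0,0]],"dr":[[0,0,0],[0,0,0],[0,0,0],[0,0,0],[0,0,0],[0,0,0],[0,0,0]],"claw":[1,1,1,1,1,1,1]}' 12
python3 -m pendant '{"slide":[[0,0,0],[0,0,0],[0,0,0],[0,0,0],[0,0,0],[0,0,0],[0,0,0],[0,0,0],[0,0,0],[0,0,0]],"dr":[[0,0,0],[0,0,0],[0,0,0],[0,0,0],[0,0,0],[0,0,0],[0,0,0],[0,0,0],[0,0,0],[0,0,0]],"claw":[0,0,0,0,0,0,0,0,0,0]}' 12
```

```text
clock: 2.2
position: [0.4122, -0.3735, 0.0213]
ee_rot: [-3.139, 0.004, 0.008]
force: [-0.3, -0.3, 0.2]
width: 0.999
gripper_force: 0.0
clock: 3.2
position: [0.4159, -0.3735, 0.0247]
ee_rot: [3.141, 0.0, 0.001]
force: [-0.3, 0.9, 5.9]
width: 0.591
gripper_force: 12.0
```

```bash
python3 -m pendant '{"slide":[[0,0,-0.05],[0,0,-0.1],[0,0,-0.1],[0,0,-0.1],[0,0,-0.05],[0,0,0]],"dr":[[0,0,0],[0,0,0],[0,0,0],[0,0,0],[0,0,0],[0,0,0]],"claw":[0,0,0,0,0,0]}'
python3 -m pendant '{"slide":[[0.02,-0.06,0],[0.041,-0.137,0],[0.041,-0.137,0],[0.041,-0.137,0],[0.041,-0.137,0],[0.041,-0.137,0],[0.041,-0.137,0],[0.041,-0.137,0]],"dr":[[0,0,0],[0,0,0],[0,0,0],[0,0,0],[0,0,0],[0,0,0],[0,0,0],[0,0,0]],"claw":[0,0,0,0,0,0,0,0]}'
python3 -m pendant '{"slide":[[0.041,-0.137,0],[0.041,-0.137,0],[0.041,-0.137,0],[0.041,-0.137,0],[0.041,-0.137,0],[0.041,-0.137,0],[0.02,-0.06,0],[0,0,0],[0,0,0]],"dr":[[0,0,0],[0,0,0],[0,0,0],[0,0,0],[0,0,0],[0,0,0],[0,0,0],[0,0,0],[0,0,0]],"claw":[0,0,0,0,0,0,0,0,0]}'
python3 - <<'E'
from h import *
c=arm.calibration("wrist");im=arm.get_image("wrist");cv2.imwrite("pics/w2.png",im[:,:,::-1])
print(arm.observe()["position"],arm.observe()["ee_rot"],arm.observe()["width"])
for n,p in dict(L=[.5869,.2025,.003],M=[.5952,.1129,.003],R=[.6035,.0233,.003],B=[.6848,.1211,.003],cart=[.6255,.332,.058]).items(): print(n,proj(c,p).round())
E
```

```text
clock: 3.8
position: [0.4166, -0.3744, 0.1464]
ee_rot: [3.139, -0.0, 0.005]
force: [0.8, 0.7, 0.1]
width: 0.587
gripper_force: 12.0
clock: 4.6
position: [0.5072, -0.0661, 0.143]
ee_rot: [-3.142, 0.0, 0.003]
force: [0.5, -0.5, -0.2]
width: 0.593
gripper_force: 12.0
clock: 5.5
position: [0.5869, 0.1959, 0.1429]
ee_rot: [3.14, -0.0, -0.003]
force: [0.6, -0.7, -1.1]
width: 0.59
gripper_force: 12.0
[0.58705578 0.19494093 0.14318007] [ 3.13981953e+00 -2.16773849e-03 -2.46120343e-03] 0.5884605117112929
L [307. 193.]
M [395. 185.]
R [485. 177.]
B [394.  91.]
cart [146. 165.]
```

View pics/w2.png

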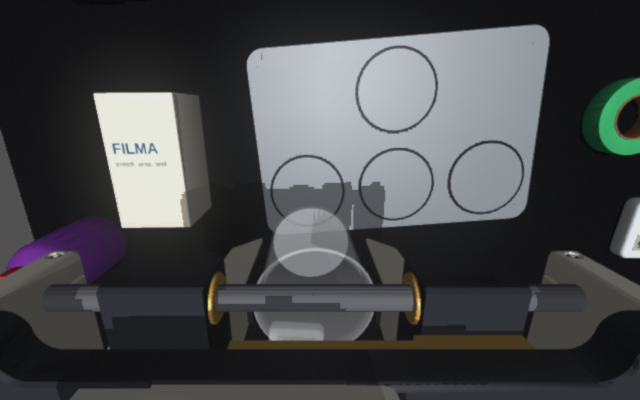

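The circles appear at L (307,191), M (396,184), R (486,177) and B (397,89), and the carton top at about (143,160). All are within 1–5 px of prediction, so I'll lower the beaker.

```bash
python3 -m pendant '{"slide":[[0.002,-0.025,0.08],[0,0,0.1],[0,0,0.1],[0,0,0.06],[0,0,0.03],[0,0,0.01],[0,0,0],[0,0,0]],"dr":[[0,0,0],[0,0,0],[0,0,0],[0,0,0],[0,0,0],[0,0,0],[0,0,0],[0,0,0]],"claw":[0,0,0,0,0,0,0,0]}'
python3 -m pendant '{"slide":[[0,0,0],[0,0,0],[0,0,0],[0,0,0],[0,0,0],[0,0,0]],"dr":[[0,0,0],[0,0,0],[0,0,0],[0,0,0],[0,0,0],[0,0,0]],"claw":[0.62,0.7,0.85,1,1,1]}'
python3 -m pendant '{"slide":[[0,0,-0.05],[0,0,-0.1],[0,0,-0.1],[0,0,-0.1],[0,0,-0.1],[0,0,-0.05],[0,0,0]],"dr":[[0,0,0],[0,0,0],[0,0,0],[0,0,0],[0,0,0],[0,0,0],[0,0,0]],"claw":[1,1,1,1,1,1,1]}'
```

```text
clock: 6.35
position: [0.5889, 0.2043, 0.0313]
ee_rot: [-3.141, 0.001, -0.003]
force: [-0.3, -0.3, -0.9]
width: 0.586
gripper_force: 12.0
clock: 6.95
position: [0.5881, 0.2043, 0.0302]
ee_rot: [3.142, -0.0, -0.0]
force: [0.1, 0.3, -0.7]
width: 0.977
gripper_force: 0.0
clock: 7.65
position: [0.5896, 0.205, 0.184]
ee_rot: [-3.139, 0.0, -0.008]
force: [-0.7, -0.8, -0.2]
width: 1.0
gripper_force: 0.0
```

```bash
python3 -m pendant '{"slide":[[-0.021,0.06,0],[-0.042,0.12,0],[-0.042,0.12,0],[-0.042,0.12,0],[-0.042,0.12,0],[-0.042,0.12,0],[-0.042,0.12,0],[-0.042,0.12,0]],"dr":[[0,0,0],[0,0,0],[0,0,0],[0,0,0],[0,0,0],[0,0,0],[0,0,0],[0,0,0]],"claw":[1,1,1,1,1,1,1,1]}'
python3 -m pendant '{"slide":[[-0.042,0.12,0],[-0.042,0.12,0],[-0.042,0.12,0],[-0.042,0.12,0],[-0.042,0.12,0],[-0.021,0.06,0],[0,0,0],[0,0,0],[0,0,0]],"dr":[[0,0,0],[0,0,0],[0,0,0],[0,0,0],[0,0,0],[0,0,0],[0,0,0],[0,0,0],[0,0,0]],"claw":[1,1,1,1,1,1,1,1,1]}'
python3 - <<'E'
from h import *
c=arm.calibration("wrist");im=arm.get_image("wrist");cv2.imwrite("pics/w3.png",im[:,:,::-1])
print(arm.observe()["position"],arm.observe()["ee_rot"])
for n,p in dict(small=[.4235,-.264,.082],smallb=[.4235,-.264,0],brown=[.4259,-.139,.088],brownb=[.4259,-.139,0]).items(): print(n,proj(c,p).round())
E
```

```text
clock: 8.45
position: [0.4923, -0.067, 0.1798]
ee_rot: [-3.142, 0.0, 0.001]
force: [1.0, 0.5, 0.2]
width: 1.002
gripper_force: 0.0
clock: 9.35
position: [0.4246, -0.2623, 0.18]
ee_rot: [-3.141, -0.003, 0.0]
force: [-0.7, -0.1, -0.1]
width: 1.001
gripper_force: 0.0
[ 0.42472041 -0.26224974  0.18007201] [-3.14095171e+00 -3.23915327e-03  2.29013343e-04]
small [316. 207.]
smallb [315. 185.]
brown [172. 206.]
brownb [207. 182.]
```

View pics/w3.png

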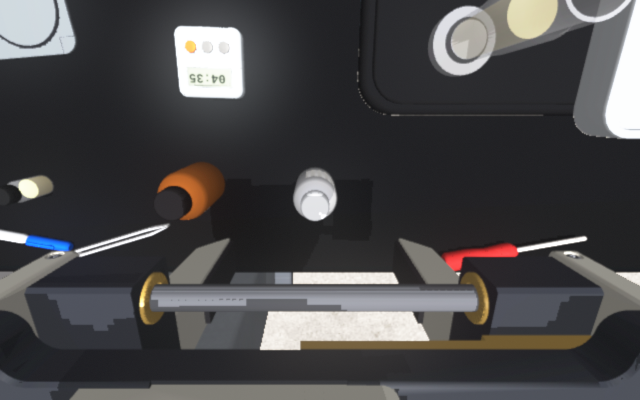

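The wrist view shows the small bottle's cap at (315,206) and the brown cap at (173,204), both matching prediction. Grasping the small bottle.

```bash
python3 -m pendant '{"slide":[[-0.003,0.006,0.07],[0,0,0.12],[0,0,0.12],[0,0,0.12],[0,0,0.07],[0,0,0],[0,0,0]],"dr":[[0,0,0],[0,0,0],[0,0,0],[0,0,0],[0,0,0],[0,0,0],[0,0,0]],"claw":[1,1,1,1,1,1,1]}' 20
python3 -m pendant '{"slide":[[0,0,0],[0,0,0],[0,0,0],[0,0,0],[0,0,0],[0,0,0],[0,0,0],[0,0,0],[0,0,0],[0,0,0]],"dr":[[0,0,0],[0,0,0],[0,0,0],[0,0,0],[0,0,0],[0,0,0],[0,0,0],[0,0,0],[0,0,0],[0,0,0]],"claw":[0,0,0,0,0,0,0,0,0,0]}'
python3 -m pendant '{"slide":[[0,0,-0.05],[0,0,-0.1],[0,0,-0.1],[0,0,-0.1],[0,0,-0.05],[0,0,0]],"dr":[[0,0,0],[0,0,0],[0,0,0],[0,0,0],[0,0,0],[0,0,0]],"claw":[0,0,0,0,0,0]}'
```

```text
clock: 10.1
position: [0.4238, -0.2648, 0.0305]
ee_rot: [-3.141, -0.002, 0.001]
force: [0.5, -0.6, 0.2]
width: 1.002
gripper_force: 0.0
clock: 11.1
position: [0.4234, -0.2655, 0.0303]
ee_rot: [-3.142, 0.0, -0.0]
force: [-1.1, 0.1, 2.7]
width: 0.46
gripper_force: 20.0
clock: 11.7
position: [0.4246, -0.2662, 0.1522]
ee_rot: [3.14, -0.0, 0.006]
force: [0.5, 0.2, -0.9]
width: 0.458
gripper_force: 20.0
```

```bash
python3 -m pendant '{"slide":[[0.037,-0.053,0],[0.073,-0.107,0],[0.073,-0.107,0],[0.073,-0.107,0],[0.073,-0.107,0],[0.073,-0.107,0],[0.073,-0.107,0],[0.073,-0.107,0]],"dr":[[0,0,0],[0,0,0],[0,0,0],[0,0,0],[0,0,0],[0,0,0],[0,0,0],[0,0,0]],"claw":[0,0,0,0,0,0,0,0]}'
python3 -m pendant '{"slide":[[0.073,-0.107,0],[0.073,-0.107,0],[0.073,-0.107,0],[0.073,-0.107,0],[0.037,-0.053,0],[0,0,0],[0,0,0],[0,0,0]],"dr":[[0,0,0],[0,0,0],[0,0,0],[0,0,0],[0,0,0],[0,0,0],[0,0,0],[0,0,0]],"claw":[0,0,0,0,0,0,0,0]}'
```

```text
clock: 12.5
position: [0.5878, -0.0236, 0.1486]
ee_rot: [3.141, -0.0, -0.003]
force: [0.4, -0.1, -0.2]
width: 0.457
gripper_force: 20.0
clock: 13.3
position: [0.6858, 0.1177, 0.1492]
ee_rot: [3.14, -0.002, -0.002]
force: [0.5, 0.5, -0.7]
width: 0.457
gripper_force: 20.0
```

```bash
python3 -m pendant '{"slide":[[0,-0.006,0.08],[0,0,0.1],[0,0,0.1],[0,0,0.06],[0,0,0.03],[0,0,0.01],[0,0,0],[0,0,0]],"dr":[[0,0,0],[0,0,0],[0,0,0],[0,0,0],[0,0,0],[0,0,0],[0,0,0],[0,0,0]],"claw":[0,0,0,0,0,0,0,0]}'
python3 -m pendant '{"slide":[[0,0,0],[0,0,0],[0,0,0],[0,0,0],[0,0,0],[0,0,0],[0,0,0]],"dr":[[0,0,0],[0,0,0],[0,0,0],[0,0,0],[0,0,0],[0,0,0],[0,0,0]],"claw":[0.52,0.65,0.8,0.9,1,1,1]}'
python3 -m pendant '{"slide":[[0,0,-0.05],[0,0,-0.1],[0,0,-0.1],[0,0,-0.1],[0,0,-0.1],[0,0,-0.05],[0,0,0]],"dr":[[0,0,0],[0,0,0],[0,0,0],[0,0,0],[0,0,0],[0,0,0],[0,0,0]],"claw":[1,1,1,1,1,1,1]}'
python3 -m pendant '{"slide":[[-0.04,0.039,0],[-0.079,0.078,0],[-0.079,0.078,0],[-0.079,0.078,0],[-0.079,0.078,0],[-0.079,0.078,0],[-0.079,0.078,0],[-0.079,0.078,0]],"dr":[[0,0,0],[0,0,0],[0,0,0],[0,0,0],[0,0,0],[0,0,0],[0,0,0],[0,0,0]],"claw":[1,1,1,1,1,1,1,1]}'
python3 -m pendant '{"slide":[[-0.079,0.078,0],[-0.079,0.078,0],[-0.079,0.078,0],[-0.04,0.039,0],[0,0,0],[0,0,0],[0,0,0]],"dr":[[0,0,0],[0,0,0],[0,0,0],[0,0,0],[0,0,0],[0,0,0],[0,0,0]],"claw":[1,1,1,1,1,1,1]}'
```

```text
clock: 14.1
position: [0.6873, 0.1211, 0.0375]
ee_rot: [-3.141, 0.001, -0.003]
force: [0.4, 0.5, -0.7]
width: 0.46
gripper_force: 20.0
clock: 14.8
position: [0.6865, 0.1212, 0.0362]
ee_rot: [3.142, -0.0, -0.0]
force: [0.6, -0.6, -0.4]
width: 0.977
gripper_force: 0.0
clock: 15.5
position: [0.6879, 0.1215, 0.1895]
ee_rot: [-3.14, 0.0, -0.008]
force: [0.8, -0.3, 0.4]
width: 0.996
gripper_force: 0.0
clock: 16.3
position: [0.5066, -0.0552, 0.1849]
ee_rot: [3.142, -0.0, -0.004]
force: [1.4, -0.0, -0.0]
width: 0.998
gripper_force: 0.0
clock: 17.0
position: [0.426, -0.1353, 0.1858]
ee_rot: [-3.141, -0.002, 0.001]
force: [0.4, 0.2, -0.0]
width: 0.997
gripper_force: 0.0
```

```bash
python3 -m pendant '{"slide":[[0.002,0.012,0.08],[0,0,0.12],[0,0,0.12],[0,0,0.12],[0,0,0.075],[0,0,0],[0,0,0]],"dr":[[0,0,0],[0,0,0],[0,0,0],[0,0,0],[0,0,0],[0,0,0],[0,0,0]],"claw":[1,1,1,1,1,1,1]}' 20
python3 -m pendant '{"slide":[[0,0,0],[0,0,0],[0,0,0],[0,0,0],[0,0,0],[0,0,0],[0,0,0],[0,0,0],[0,0,0],[0,0,0]],"dr":[[0,0,0],[0,0,0],[0,0,0],[0,0,0],[0,0,0],[0,0,0],[0,0,0],[0,0,0],[0,0,0],[0,0,0]],"claw":[0,0,0,0,0,0,0,0,0,0]}'
python3 -m pendant '{"slide":[[0,0,-0.05],[0,0,-0.1],[0,0,-0.1],[0,0,-0.1],[0,0,-0.05],[0,0,0]],"dr":[[0,0,0],[0,0,0],[0,0,0],[0,0,0],[0,0,0],[0,0,0]],"claw":[0,0,0,0,0,0]}'
```

```text
clock: 17.7
position: [0.4265, -0.1391, 0.0317]
ee_rot: [-3.141, -0.002, 0.001]
force: [0.7, 0.2, -0.1]
width: 1.002
gripper_force: 0.0
clock: 18.7
position: [0.4261, -0.1396, 0.0319]
ee_rot: [-3.141, -0.0, -0.0]
force: [-2.2, 0.8, 5.7]
width: 0.512
gripper_force: 20.0
clock: 19.3
position: [0.4273, -0.1403, 0.1534]
ee_rot: [3.141, -0.001, 0.006]
force: [-0.6, -0.2, -1.9]
width: 0.511
gripper_force: 20.0
```

```bash
python3 -m pendant '{"slide":[[0.042,-0.039,0],[0.084,-0.078,0],[0.084,-0.078,0],[0.084,-0.078,0],[0.084,-0.078,0],[0.084,-0.078,0],[0.084,-0.078,0],[0.042,-0.039,0],[0,0,0],[0,0,0]],"dr":[[0,0,0],[0,0,0],[0,0,0],[0,0,0],[0,0,0],[0,0,0],[0,0,0],[0,0,0],[0,0,0],[0,0,0]],"claw":[0,0,0,0,0,0,0,0,0,0]}'
python3 -m pendant '{"slide":[[0,0,0.08],[0,0,0.1],[0,0,0.09]],"dr":[[0,0,0],[0,0,0],[0,0,0]],"claw":[0,0,0]}'
```

```text
clock: 20.3
position: [0.6014, 0.0235, 0.1499]
ee_rot: [3.141, 0.0, -0.004]
force: [-0.2, 0.0, -1.3]
width: 0.512
gripper_force: 20.0
clock: 20.6
position: [0.6012, 0.0222, 0.0693]
ee_rot: [3.141, -0.003, -0.001]
force: [-0.2, -0.7, -1.5]
width: 0.51
gripper_force: 20.0
```

```bash
python3 -m pendant '{"slide":[[0.006,0,0.06],[0,0,0.035],[0,0,0.012],[0,0,0],[0,0,0]],"dr":[[0,0,0],[0,0,0],[0,0,0],[0,0,0],[0,0,0]],"claw":[0,0,0,0,0]}'
python3 -m pendant '{"slide":[[0,0,0],[0,0,0],[0,0,0],[0,0,0],[0,0,0],[0,0,0],[0,0,0]],"dr":[[0,0,0],[0,0,0],[0,0,0],[0,0,0],[0,0,0],[0,0,0],[0,0,0]],"claw":[0.56,0.65,0.8,0.9,1,1,1]}'
python3 -m pendant '{"slide":[[0,0,-0.05],[0,0,-0.1],[0,0,-0.1],[0,0,-0.1],[0,0,-0.1],[0,0,-0.05],[0,0,0]],"dr":[[0,0,0],[0,0,0],[0,0,0],[0,0,0],[0,0,0],[0,0,0],[0,0,0]],"claw":[1,1,1,1,1,1,1]}'
python3 -m pendant '{"slide":[[-0.038,-0.036,0],[-0.077,-0.072,0],[-0.077,-0.072,0],[-0.077,-0.072,0],[-0.077,-0.072,0],[-0.077,-0.072,0],[-0.077,-0.072,0],[-0.077,-0.072,0],[-0.077,-0.072,0],[-0.038,-0.036,0]],"dr":[[0,0,0],[0,0,0],[0,0,0],[0,0,0],[0,0,0],[0,0,0],[0,0,0],[0,0,0],[0,0,0],[0,0,0]],"claw":[1,1,1,1,1,1,1,1,1,1]}'
python3 -m pendant '{"slide":[[0,0,0],[0,0,0]],"dr":[[0,0,0],[0,0,0]],"claw":[0.85,0.85]}'
python3 - <<'E'
from h import *
c=arm.calibration("wrist");im=arm.get_image("wrist");cv2.imwrite("pics/w4.png",im[:,:,::-1])
print(arm.observe()["position"],arm.observe()["ee_rot"])
for n,p in dict(timer=[.396,.218,.015],cart=[.63,.335,.058],large=[.4273,.3756,.105]).items(): print(n,proj(c,p).round())
E
```

```text
clock: 21.1
position: [0.6048, 0.0238, 0.0395]
ee_rot: [-3.142, 0.001, -0.002]
force: [0.9, 0.1, -0.7]
width: 0.51
gripper_force: 20.0
clock: 21.8
position: [0.6043, 0.024, 0.0386]
ee_rot: [3.142, -0.0, -0.0]
force: [-0.3, -0.2, 0.8]
width: 0.99
gripper_force: 0.0
clock: 22.5
position: [0.6059, 0.0242, 0.1924]
ee_rot: [-3.141, 0.0, -0.009]
force: [0.1, 0.6, 0.1]
width: 0.997
gripper_force: 0.0
clock: 23.5
position: [0.3928, 0.2201, 0.1876]
ee_rot: [3.141, 0.006, -0.004]
force: [-0.5, -0.7, 0.8]
width: 1.001
gripper_force: 0.0
clock: 23.7
position: [0.3959, 0.218, 0.188]
ee_rot: [3.141, 0.002, -0.002]
force: [1.0, -0.9, -1.0]
width: 0.881
gripper_force: 0.0
[0.39653846 0.21767978 0.18810985] [ 3.14068948e+00 -5.50087352e-04 -1.08922731e-03]
timer [314. 185.]
cart [ 160. -101.]
large [120. 174.]
```

View pics/w4.png

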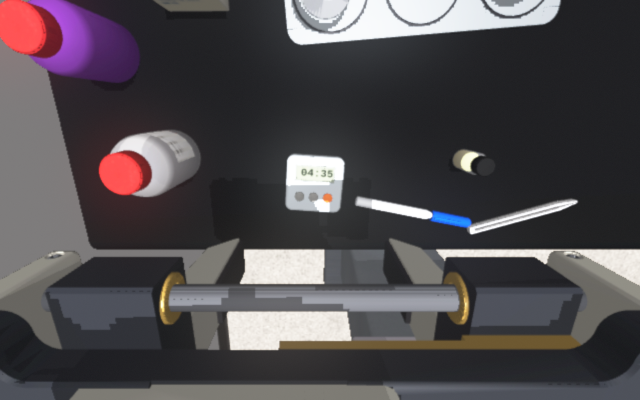

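The timer is at (315,183), turned about -0.07 rad, with a pen end at (357,201). I'll turn to match it and grip 8 mm forward to clear the pen.

```bash
python3 -m pendant '{"slide":[[0.026,0,0.08],[0,0,0.12],[0,0,0.12],[0,0,0.12],[0,0,0.1],[0,0,0.05],[0,0,0.02],[0,0,0],[0,0,0]],"dr":[[0,0,0.58],[0,0,0],[0,0,0],[0,0,0],[0,0,0],[0,0,0],[0,0,0],[0,0,0],[0,0,0]],"claw":[0.85,0.85,0.85,0.85,0.85,0.85,0.85,0.85,0.85]}' 15
python3 -m pendant '{"slide":[[0,0,0],[0,0,0],[0,0,0],[0,0,0],[0,0,0],[0,0,0],[0,0,0]],"dr":[[0,0,0],[0,0,0],[0,0,0],[0,0,0],[0,0,0],[0,0,0],[0,0,0]],"claw":[0,0,0,0,0,0,0]}'
python3 -m pendant '{"slide":[[0,0,-0.05],[0,0,-0.1],[0,0,-0.1],[0,0,-0.1],[0,0,-0.1],[0,0,-0.05],[0,0,0]],"dr":[[0,0,-0.58],[0,0,0],[0,0,0],[0,0,0],[0,0,0],[0,0,0],[0,0,0]],"claw":[0,0,0,0,0,0,0]}'
```

```text
clock: 24.65
position: [0.4052, 0.2183, 0.0062]
ee_rot: [-3.139, 0.111, -0.001]
force: [0.7, 0.8, -0.2]
width: 0.849
gripper_force: 0.0
clock: 25.35
position: [0.405, 0.2186, 0.0063]
ee_rot: [-3.139, 0.11, -0.002]
force: [-0.3, -1.0, 7.2]
width: 0.695
gripper_force: 15.0
clock: 26.05
position: [0.4057, 0.2192, 0.1578]
ee_rot: [-3.139, 0.0, -0.006]
force: [0.0, 0.8, -0.4]
width: 0.694
gripper_force: 15.0
```

```bash
python3 -m pendant '{"slide":[[0.055,-0.028,0],[0.11,-0.055,0],[0.11,-0.055,0],[0.11,-0.055,0],[0.11,-0.055,0],[0.055,-0.027,0],[0,0,0],[0,0,0]],"dr":[[0,0,0],[0,0,0],[0,0,0],[0,0,0],[0,0,0],[0,0,0],[0,0,0],[0,0,0]],"claw":[0,0,0,0,0,0,0,0]}'
python3 - <<'E'
from h import *
c=arm.calibration("wrist");im=arm.get_image("wrist");cv2.imwrite("pics/w5.png",im[:,:,::-1])
import pickle;pickle.dump(c,open("w5.pkl","wb"))
t=arm.get_image("top");cv2.imwrite("pics/top5.png",t[:,:,::-1])
print(arm.observe()["position"])
for n,p in dict(cart=[.628,.334,.058]).items(): print(n,proj(c,p).round())
for dx in(-.055,.055):
  for dy in(-.03,.03): print(proj(c,[.628+dx,.334+dy,.058]).round())
E
```

```text
clock: 26.85
position: [0.5685, 0.3005, 0.154]
ee_rot: [3.14, 0.0, -0.004]
force: [-0.7, 0.3, -1.1]
width: 0.694
gripper_force: 15.0
[0.56825772 0.30031194 0.15489086]
cart [273. 137.]
[310. 201.]
[241. 201.]
[309.  65.]
[231.  65.]
```

View pics/w5.png

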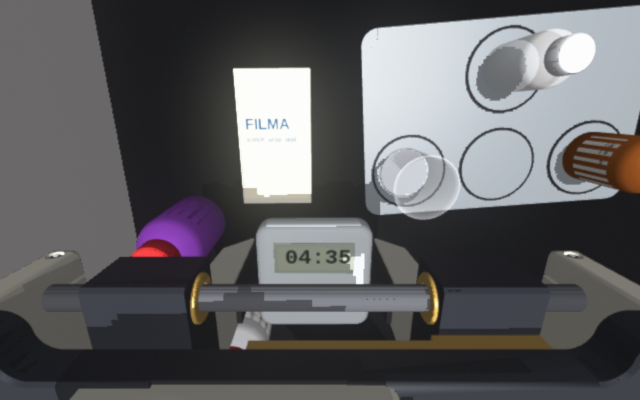

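The carton's top corners are (234,68), (311,68), (311,203) and (243,203), about 2 px off prediction, giving a centre of (0.626, 0.3325). Placing the timer there.

```bash
python3 -m pendant '{"slide":[[0.074,-0.036,0],[0.074,-0.036,0],[0.074,-0.035,0],[0,0,0],[0,0,0.08],[0,0,0.1],[0,0,0.06],[0,0,0],[0,0,0]],"dr":[[0,0,0],[0,0,0],[0,0,0],[0,0,0],[0,0,0],[0,0,0],[0,0,0],[0,0,0],[0,0,0]],"claw":[0,0,0,0,0,0,0,0,0]}'
```

```text
clock: 27.85
position: [0.6355, 0.3328, 0.0842]
ee_rot: [3.141, 0.0, -0.0]
force: [-0.1, -0.1, 0.3]
width: 0.698
gripper_force: 15.0
```

```bash
python3 -m pendant '{"slide":[[0,0,0.04],[0,0,0.02],[0,0,0],[0,0,0]],"dr":[[0,0,0],[0,0,0],[0,0,0],[0,0,0]],"claw":[0,0,0,0]}'
python3 -m pendant '{"slide":[[0,0,0],[0,0,0],[0,0,0],[0,0,0],[0,0,0]],"dr":[[0,0,0],[0,0,0],[0,0,0],[0,0,0],[0,0,0]],"claw":[0.75,0.8,0.9,0.95,0.95]}'
python3 -m pendant '{"slide":[[0,0,-0.05],[0,0,-0.1],[0,0,-0.1],[0,0,-0.1],[0,0,-0.1],[0,0,0],[0,0,0]],"dr":[[0,0,0],[0,0,0],[0,0,0],[0,0,0],[0,0,0],[0,0,0],[0,0,0]],"claw":[0.95,1,1,1,1,1,1]}'
python3 -m pendant '{"slide":[[-0.057,-0.011,0],[-0.115,-0.021,0],[-0.115,-0.021,0],[-0.115,-0.021,0],[-0.115,-0.021,0],[-0.115,-0.021,0],[-0.057,-0.011,0],[0,0,0],[0,0,0]],"dr":[[0,0,0],[0,0,0],[0,0,0],[0,0,0],[0,0,0],[0,0,0],[0,0,0],[0,0,0],[0,0,0]],"claw":[1,1,1,1,1,1,1,1,1]}'
python3 - <<'E'
from h import *
c=arm.calibration("wrist");im=arm.get_image("wrist");cv2.imwrite("pics/w6.png",im[:,:,::-1])
print(arm.observe()["position"])
print(proj(c,[.427,.371,.105]),proj(c,[.427,.371,0]))
E
```

```text
clock: 28.25
position: [0.6361, 0.333, 0.0656]
ee_rot: [3.141, -0.0, -0.0]
force: [0.4, 1.0, 0.1]
width: 0.694
gripper_force: 15.0
clock: 28.75
position: [0.6362, 0.333, 0.0657]
ee_rot: [-3.142, 0.0, -0.0]
force: [-0.4, -0.2, -0.9]
width: 0.944
gripper_force: 0.0
clock: 29.45
position: [0.6366, 0.3333, 0.2026]
ee_rot: [-3.14, 0.0, -0.004]
force: [-0.9, -0.3, 0.1]
width: 1.005
gripper_force: 0.0
clock: 30.35
position: [0.4302, 0.3707, 0.2005]
ee_rot: [3.141, -0.001, 0.001]
force: [0.2, 0.4, -0.1]
width: 1.0
gripper_force: 0.0
[0.43087804 0.37041079 0.20039587]
[313.38089845 209.91795492] [313.42203021 182.45300252]
```

View pics/w6.png

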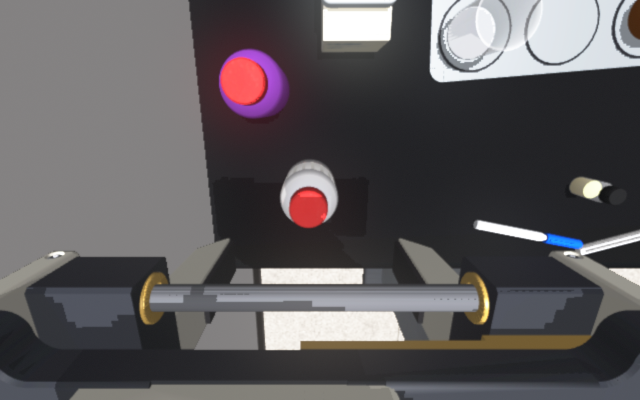

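The large bottle's cap is at (308,208), so it stands at about (0.4285, 0.3745). Grasping it.

```bash
python3 -m pendant '{"slide":[[-0.007,-0.014,0],[0,0,0.08],[0,0,0.12],[0,0,0.12],[0,0,0.12],[0,0,0.07],[0,0,0],[0,0,0]],"dr":[[0,0,0],[0,0,0],[0,0,0],[0,0,0],[0,0,0],[0,0,0],[0,0,0],[0,0,0]],"claw":[1,1,1,1,1,1,1,1]}' 25
python3 -m pendant '{"slide":[[0,0,0],[0,0,0],[0,0,0],[0,0,0],[0,0,0],[0,0,0],[0,0,0],[0,0,0],[0,0,0],[0,0,0]],"dr":[[0,0,0],[0,0,0],[0,0,0],[0,0,0],[0,0,0],[0,0,0],[0,0,0],[0,0,0],[0,0,0],[0,0,0]],"claw":[0,0,0,0,0,0,0,0,0,0]}'
python3 -m pendant '{"slide":[[0,0,-0.05],[0,0,-0.1],[0,0,-0.1],[0,0,-0.1],[0,0,-0.1],[0,0,-0.05],[0,0,0]],"dr":[[0,0,0],[0,0,0],[0,0,0],[0,0,0],[0,0,0],[0,0,0],[0,0,0]],"claw":[0,0,0,0,0,0,0]}'
```

```text
clock: 31.2
position: [0.428, 0.3754, 0.0477]
ee_rot: [3.141, -0.001, -0.0]
force: [-0.0, 0.0, 0.1]
width: 1.001
gripper_force: 0.0
clock: 32.2
position: [0.4275, 0.3755, 0.048]
ee_rot: [-3.141, 0.0, -0.001]
force: [-1.0, -1.0, 6.5]
width: 0.619
gripper_force: 25.0
clock: 32.9
position: [0.4281, 0.3763, 0.1997]
ee_rot: [-3.139, 0.0, -0.004]
force: [-0.2, 0.6, 0.0]
width: 0.619
gripper_force: 25.0
```

```bash
python3 -m pendant '{"slide":[[0.031,0.049,0],[0.062,0.098,0],[0.062,0.098,0],[0.062,0.098,0],[0.062,0.098,0],[0.062,0.098,0],[0.062,0.098,0],[0.062,0.098,0],[0.062,0.098,0],[0.031,0.049,0]],"dr":[[0,0,0],[0,0,0],[0,0,0],[0,0,0],[0,0,0],[0,0,0],[0,0,0],[0,0,0],[0,0,0],[0,0,0]],"claw":[0,0,0,0,0,0,0,0,0,0]}'
python3 -m pendant '{"slide":[[0,0,0],[0,0,0],[0,0,0]],"dr":[[0,0,0],[0,0,0],[0,0,0]],"claw":[0,0,0]}'
python3 - <<'E'
from h import *
c=arm.calibration("wrist");im=arm.get_image("wrist");cv2.imwrite("pics/w7.png",im[:,:,::-1])
print(arm.observe()["position"])
for p in ([.587,.2045,.067],[.587,.2045,.003],[.6045,.0237,.091],[.686,.1205,.085],[.595,.1125,.003],[.627,.333,.073]):print(proj(c,p).round())
E
```

```text
clock: 33.9
position: [0.5954, 0.1067, 0.1958]
ee_rot: [3.139, -0.006, -0.003]
force: [0.5, -0.5, -0.5]
width: 0.62
gripper_force: 25.0
clock: 34.2
position: [0.5937, 0.1127, 0.1971]
ee_rot: [-3.141, -0.004, 0.002]
force: [-0.2, -0.4, 0.1]
width: 0.621
gripper_force: 25.0
[0.59378893 0.11262381 0.19735138]
[222. 202.]
[237. 186.]
[412. 191.]
[305.  96.]
[314. 180.]
[ 80. 163.]
```

View pics/w7.png

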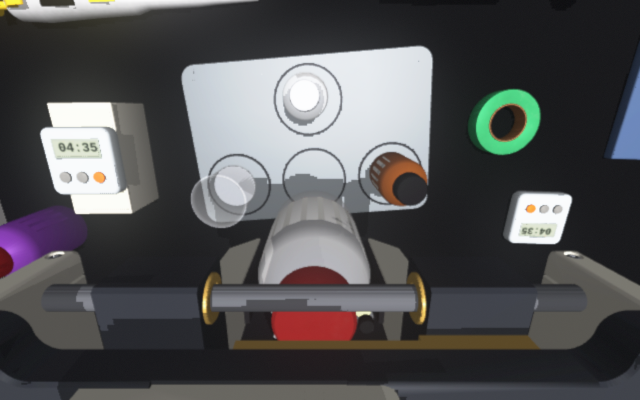

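Everything placed so far sits as predicted: beaker foot (237,186) in circle (240,184), brown and small bottles centred, timer (83,161) on the carton. Lowering the large bottle at M (314,178), with only a narrow release opening.

```bash
python3 -m pendant '{"slide":[[0.007,0,0.06],[0,0,0.1],[0,0,0.1],[0,0,0.1],[0,0,0.06],[0,0,0.04],[0,0,0.02],[0,0,0],[0,0,0]],"dr":[[0,0,0],[0,0,0],[0,0,0],[0,0,0],[0,0,0],[0,0,0],[0,0,0],[0,0,0],[0,0,0]],"claw":[0,0,0,0,0,0,0,0,0]}'
python3 -m pendant '{"slide":[[0,0,0],[0,0,0],[0,0,0],[0,0,0],[0,0,0]],"dr":[[0,0,0],[0,0,0],[0,0,0],[0,0,0],[0,0,0]],"claw":[0.66,0.7,0.74,0.74,0.74]}'
python3 -m pendant '{"slide":[[0,0,-0.05],[0,0,-0.1],[0,0,-0.1],[0,0,-0.1],[0,0,-0.1],[0,0,-0.1],[0,0,0]],"dr":[[0,0,0],[0,0,0],[0,0,0],[0,0,0],[0,0,0],[0,0,0],[0,0,0]],"claw":[0.74,0.74,0.74,0.74,0.74,0.74,0.74]}'
python3 -m pendant '{"slide":[[-0.1,0,0],[-0.1,0,0],[-0.1,0,0],[-0.1,0,0],[0,0,0],[0,0,0]],"dr":[[0,0,0],[0,0,0],[0,0,0],[0,0,0],[0,0,0],[0,0,0]],"claw":[0.8,0.8,0.8,0.8,0.8,0.8]}'
python3 - <<'E'
from h import *
c=arm.calibration("wrist");im=arm.get_image("wrist");cv2.imwrite("pics/w8.png",im[:,:,::-1])
for n,p in dict(L=[.5869,.2025,.003],M=[.5952,.1129,.003],R=[.6035,.0233,.003],B=[.6855,.1195,.003]).items(): print(n,proj(c,p).round())
for n,p in dict(L=[.5869,.2025,.07],M=[.5952,.1129,.108],R=[.6035,.0233,.091],B=[.6855,.1195,.085],carttop=[.626,.3325,.075]).items(): print(n,proj(c,p).round())
E
```

```text
clock: 35.15
position: [0.5974, 0.1111, 0.0545]
ee_rot: [-3.141, -0.0, -0.002]
force: [-0.3, 0.1, -1.3]
width: 0.619
gripper_force: 25.0
clock: 35.65
position: [0.5969, 0.1107, 0.0537]
ee_rot: [3.142, -0.0, 0.0]
force: [0.0, -0.9, -0.1]
width: 0.737
gripper_force: 0.0
clock: 36.35
position: [0.5992, 0.1114, 0.2244]
ee_rot: [-3.139, 0.0, -0.013]
force: [0.6, -0.3, 0.3]
width: 0.742
gripper_force: 0.0
clock: 36.95
position: [0.4768, 0.1107, 0.2193]
ee_rot: [-3.142, -0.0, -0.002]
force: [0.9, -0.0, 0.8]
width: 0.8
gripper_force: 0.0
L [234.  84.]
M [312.  76.]
R [390.  68.]
B [306. -16.]
L [217.  78.]
M [311.  62.]
R [415.  55.]
B [303. -57.]
carttop [65. 30.]
```

View pics/w8.png

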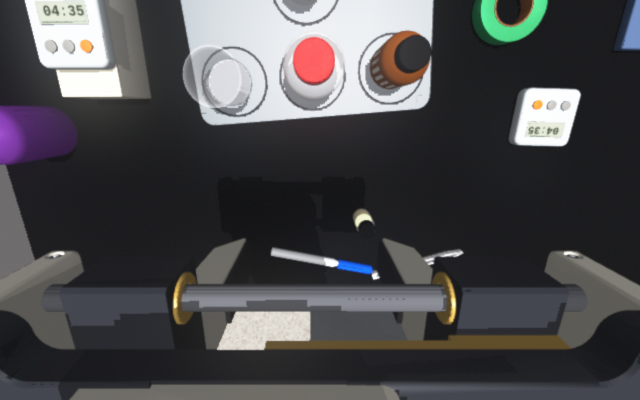

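The large bottle's cap (314,60) is within about 3 mm and brown's (411,51) within about 4 mm. The beaker looks slightly left, so I'll zoom in to check before handing in.

```bash
python3 -m pendant '{"slide":[[0,0,0],[0,0,-0.1],[0,0,-0.1],[0,0,0],[0,0,0]],"dr":[[0,0,0],[0,0,0],[0,0,0],[0,0,0],[0,0,0]],"claw":[0.8,0.8,0.8,0.8,0.8]}'
python3 - <<'E'
from h import *
w=cv2.imread("pics/w8.png")[10:130,170:450]
s=arm.get_image("scene")[:,:,::-1][140:240,225:365]
a=cv2.resize(w,(700,300),interpolation=cv2.INTER_CUBIC);b=cv2.resize(s,(420,300),interpolation=cv2.INTER_CUBIC)
o=np.zeros((600,700,3),np.uint8);o[:300]=a;o[300:,:420]=b
cv2.imwrite("pics/z.png",o)
E
```

```text
clock: 37.5
position: [0.4777, 0.1107, 0.2788]
ee_rot: [-3.141, 0.001, -0.002]
force: [-0.3, -0.3, 0.8]
width: 0.801
gripper_force: 0.0
```

View pics/z.png

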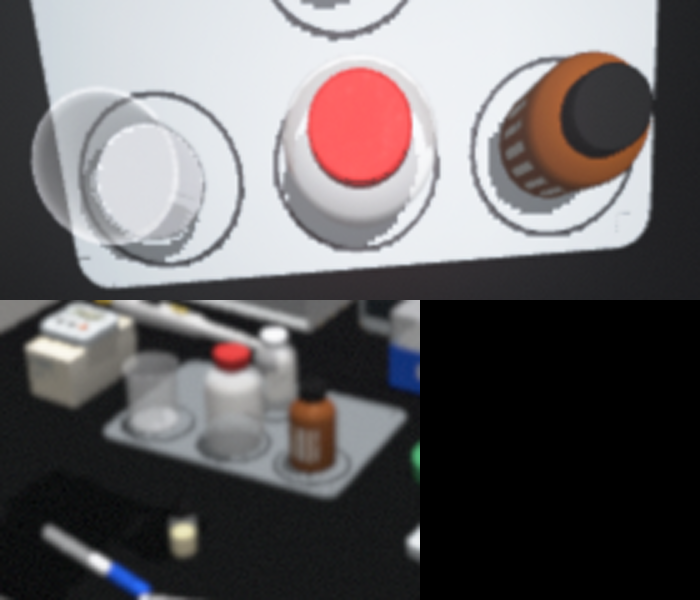

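The zoom shows the beaker's foot (150,180) about 5 mm from its circle's centre (161,179), with the brown and large bottles centred. All are within tolerance, so I'm handing in.

```bash
python3 -c "from cell import arm; print(arm.sign_off())"
```

```text
the job is handed in; nothing more can be done
None
```

I set the station out as asked and handed it in at about 37.5 s: the last images show all five items in place within tolerance and upright, the beaker furthest off at about 5 mm, and the tape and vial untouched; no verdict came back.

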